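Pump up the slack suction lifter

ROBOT

A 6-joint arm with a two-finger parallel gripper is mounted at the origin on a cart in front of the work surface, level with it; the furniture and walls round the work are solid. World frame = base frame: x ahead of the robot, y to its left, z up, the work surface at z = 0. Lengths are in m, angles in rad, forces in N, time in s.
With the tool pointing down it reaches from about 0.225 to 0.875 m from the base axis. Payload 3.4 kg.
Tool frame: the origin (TCP) lies at the very end of the fingers, on their centre line; the grasp point (between the pads) lies 19 mm behind it; z points along the fingers, y is the line along which they close (so a half turn about z gives the same grasp; the last joint's range is limited). The gripper opens to 85 mm and grips with 20 to 120 N. Pads are 22 mm wide; open, the fingers measure 114 mm over their backs; the gripper's body (76 mm by 85 mm) begins 54 mm behind the grasp point. The pads swing forward as they close: fully open they stand 13 mm farther back than shut.
Start: joints at [-1.438, 0.276, 1.505, -0, 1.361, -0.121], TCP at [0.144, -0.557, 0.231] pointing down, gripper open.
Joint ranges: [-2.89, 2.89], [-0.75, 2.08], [0.22, 2.7], [-1.18, 4.32], [0.11, 2.71], [-2.7, 2.7]. Speed limits (rad/s): [2.57, 2.57, 3.14, 3.14, 3.14, 3.14].

INTERFACE

Orientations are given as a unit quaternion [w, x, y, z].
In Python, from rig import readout, vision, manip gives the robot as it stands.
- The arm moves only by the shell command python3 -m handwheel 'ROWS' [FORCE]. ROWS is JSON, a list of rows, each a list of 3 entries, a list of its own where there are three numbers: the shift along the tool's x, y, z in mm, then the turn, a rotation vector about the tool's x, y, z in units of 6 degrees (1.0 is 6 degrees), then the closure, from -1 (fully open) to 1 (shut), so that 0 is half open. A call has 1 to 20 rows; each row shifts and turns the commanded pose from where the row before left it, along the tool's axes as they then stand; what a row does not reach is not made up. A row lasts 1/8 s, in which the tool goes at most 62.5 mm and 10.7 degrees, less where a joint would pass 70% of its speed; a pose out of reach is approached as far as the arm can. A call is refused whole if a number of a shift passes 62.5 or a number of a turn 1, either way. A call with a gripper value outside its range is refused whole. The fingers move at their own pace and stop on an object; FORCE is the grip in N (left out, the last holds). Time passes only in rows, so rows that do not move let the fingers close. It gives the time, the measured TCP pose, the force, the opening and the grip force at its end, in the units of the state.
- readout.get_state(): the state, without advancing time (a new reading comes with each control period).
- vision.get_image(name): name is "side" or "top" or "wrist"; returns the picture (420x560x3 uint8, blue, green, red); there is no depth.
- vision.camera_params(name): a dict with "intrinsics" (3x3 intrinsics, pixels), "rvec" (rotation vector, rad) and "tvec" (3), from world to camera coordinates, as OpenCV has them; the wrist camera has in their place "hand_eye" (4x4, takes a point from camera to tool coordinates, whose origin is the TCP and whose axes are the flange's). Camera axes: x right, y down, z forward; pixel columns grow to the right and rows downward; lengths in m; the calibration is good to about 2 mm. The wrist camera is an equidistant fisheye: a pixel r from the principal point sees the ray r / f radians off the axis. A picture is of the moment at which its call begins: read the wrist's pose just before it. camera_params takes no time and is no camera call.
- manip.sign_off(): hands the job in; it is judged then, once.
The state is a dict: "clock": time; "qpos": joint angles; "qd": joint speeds; "effort": joint torques, N m; "position": TCP position; "ee_rot": TCP orientation; "contact_force": force on the tool from outside, world axes, zero at the start; "moment": the same for the moment, N m; "width": finger opening in m; "gripper_force": force on a finger pad.
Only numpy, scipy, OpenCV 4.12 (cv2) and the standard library are available. Lean on these libraries where they do the work, as an engineer would, in place of code of your own. Each camera call takes 0.05 s, during which the arm holds its last target. There are 200 camera calls.

TASK

Two suction lifters stand on the glass sheet, and one has lost its vacuum: its indicator pin has sunk into its turret, while the other's stands tall. Pump the slack lifter's spring plunger with a fingertip, press after press, letting it spring back up each time, until its pin has popped fully out, and leave the plunger up. Do not touch either pin, do not press the other lifter's plunger, do not shove, tip or lift either lifter, and leave the things lying around undisturbed.

Things in the scene. Friction and masses are not known exactly. Their poses are not given: they have to be found in the camera images.
- low_lifter: the slack lifter, loose, 0.9 kg, on either half of the sheet: rubber cup 116 mm wide, aluminium plate 98 mm wide up to 22 mm; origin at the centre of its underside, z up. At x = -36 mm the pump barrel (34 mm wide, to 82 mm) with the plunger; at x = +37 mm the turret (22 mm wide, to 55 mm) with the pin; between them an arched black 15 mm handle along y, ±48 mm, to 74 mm high
- low_lifter_cap (a point): centre of the top of the slack lifter's plunger cap, a black mushroom cap 36 mm in diameter (flat top 30 mm) and 12 mm thick, 116 mm above the lifter's underside when up; it moves with the plunger, straight down
- low_lifter_plunger (a joint): travel of the slack lifter's plunger in m: 0 up, grows as pressed, 0.016 fully down; springs back. Pressing takes 2.5 N at first, 7 to 9 N at the bottom, up to 6 N more once the pin is out. A full stroke raises the pin about 7 mm, a shorter one less in proportion; the pin stays put on the return
- low_lifter_pin (a joint): how far the slack lifter's indicator pin has risen in m: 0 sunk, 0.030 fully out (stop); it starts between 0 and 0.010 and stays where the pump has brought it. Further strokes when it is out do no harm
- low_lifter_tip (a point): top of the slack lifter's pin, a bare steel pin 10 mm in diameter with a head 13 mm in diameter; 59.5 mm above the lifter's underside when sunk, 89.5 mm when fully out, so always below the plunger cap's top
- low_lifter_rod: the slack lifter's indicator pin itself (not to be touched); its frame is parallel to the lifter's, origin on the lifter's axis, level with the underside when the pin is sunk
- set_lifter: the other suction lifter, which looks the same but for its pin standing tall; same size, origin and axes as the first
- set_lifter_tip (a point): top of the other lifter's pin, 89.5 mm above its underside (fully out)
- set_lifter_rod: the other lifter's indicator pin itself (not to be touched); frame as for the first
- set_lifter_plunger (a joint): travel of the other lifter's plunger in m, 0 up (leave it alone)
- set_lifter_pin (a joint): the other lifter's pin in m: fully out, 0.030
- sheet: the glass sheet, fixed, 190 x 420 x 12 mm (x, y, z), pale grey-green; origin at the centre of its underside, on the table
- marker: bystander: marker pen 135 mm long, 17 mm thick, lying on the glass between the lifters; origin at its underside's centre, long axis y
- glass_heart: bystander: small heart-shaped piece of glass, 35 x 36 x 14 mm, lying on the sheet between the lifters; origin at its underside's centre
- tape_roll: bystander: roll of masking tape lying flat, 104 mm in diameter, 25 mm high, on the table left of the sheet; origin at its underside's centre
- paste_tin: bystander: upright tin 76 mm in diameter, 58 mm high, on the table right of the sheet; origin at its underside's centre
Not all that is in view belongs to the job. Leave any turquoise look-alike of the low_lifter alone.

How it is judged:
By the outcome, as a careful person would: the job done as asked, in the order asked, and still so for the second after the job is handed in, with the robot touching nothing.
It also fails if it takes over 40 s, if anything falls off the work surface, if the arm or the gripper's body presses on something with over 40 N, if the wrist force passes 120 N, or if a joint passes its speed limit or range.

## Working session

There is one attempt and no reset: what is moved stays moved. The work goes in short steps, Python scripts to look and compute and a shell command to move; the robot and the scene stay as the last step left them, time stands still between calls to the robot, and variables do not carry over. Pictures are saved under pics/ and viewed, at most 10 in all, crops included, and the job is handed in when it is done.

```bash
mkdir -p pics; python3 - <<'E'
from rig import readout, vision
import cv2
s=readout.get_state();print({k:s[k] for k in('clock','position','ee_rot','width','contact_force')})
for n in('top','side'):
    cv2.imwrite(f'pics/{n}0.png',vision.get_image(n));p=vision.camera_params(n);print(n,p)
print(vision.camera_params('wrist'))
E
```

```text
{'clock': 0.0, 'position': array([ 0.14430452, -0.55605143,  0.23044084]), 'ee_rot': array([-9.20719385e-04,  9.91958791e-01,  1.26557926e-01,  4.42080565e-06]), 'width': 0.08560056094338793, 'contact_force': array([ 0.11314112, -0.07567506,  0.04996261])}
top {'intrinsics': array([[420.30265847,   0.        , 276.24737054],
       [  0.        , 420.30265847, 211.03397239],
       [  0.        ,   0.        ,   1.        ]]), 'rvec': array([ 2.17153488, -2.20302118,  0.10072758]), 'tvec': array([-0.00763168,  0.5707632 ,  1.41675189])}
side {'intrinsics': array([[498.90962755,   0.        , 284.43814348],
       [  0.        , 498.90962755, 204.74183446],
       [  0.        ,   0.        ,   1.        ]]), 'rvec': array([ 0.47721244, -2.53190195,  1.42380108]), 'tvec': array([0.53243565, 0.18833547, 1.17651991])}
{'intrinsics': array([[325.1922621 ,   0.        , 281.85566258],
       [  0.        , 325.1922621 , 213.60986712],
       [  0.        ,   0.        ,   1.        ]]), 'hand_eye': array([[-6.05670757e-04, -9.54624963e-01, -2.97810029e-01,
         7.53779870e-02],
       [ 9.99999771e-01, -4.88464576e-04, -4.67983371e-04,
         1.51646110e-04],
       [ 3.01278959e-04, -2.97810244e-01,  9.54625040e-01,
        -1.43076476e-01],
       [ 0.00000000e+00,  0.00000000e+00,  0.00000000e+00,
         1.00000000e+00]])}
```

View pics/top0.png

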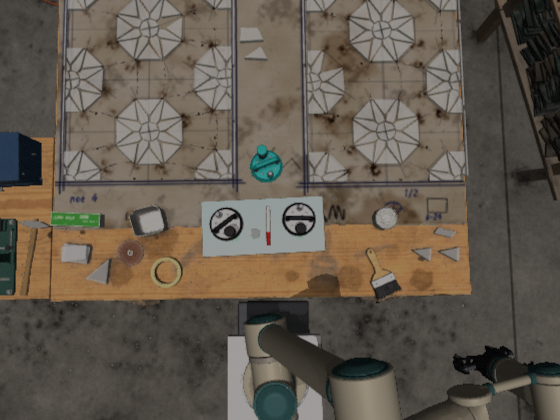

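View pics/side0.png

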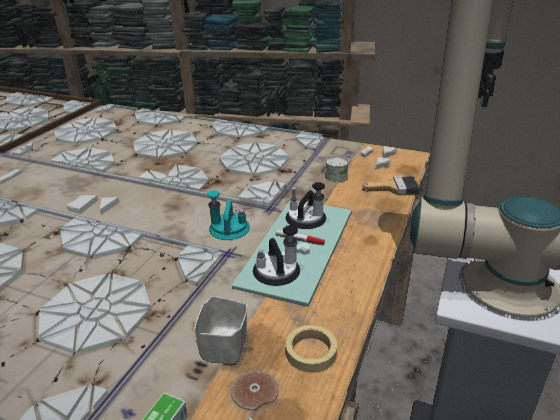

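Three candidates: the teal one (top 266,165; side 229,217) is the look-alike. The white lifters are at top (226,224)/side (276,265) and top (299,218)/side (306,210). I'll enlarge both to compare pins.

```bash
python3 - <<'E'
import cv2,numpy as np
t=cv2.imread('pics/top0.png')[190:265,195:335];s=cv2.imread('pics/side0.png')[170:300,230:360]
t=cv2.resize(t,None,fx=4,fy=4,interpolation=2);s=cv2.resize(s,(600,600),interpolation=2)
cv2.imwrite('pics/t1.png',t);cv2.imwrite('pics/s1.png',s)
E
```

```text
(no output)
```

View pics/t1.png

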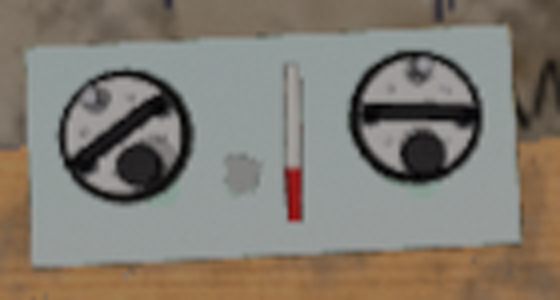

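View pics/s1.png

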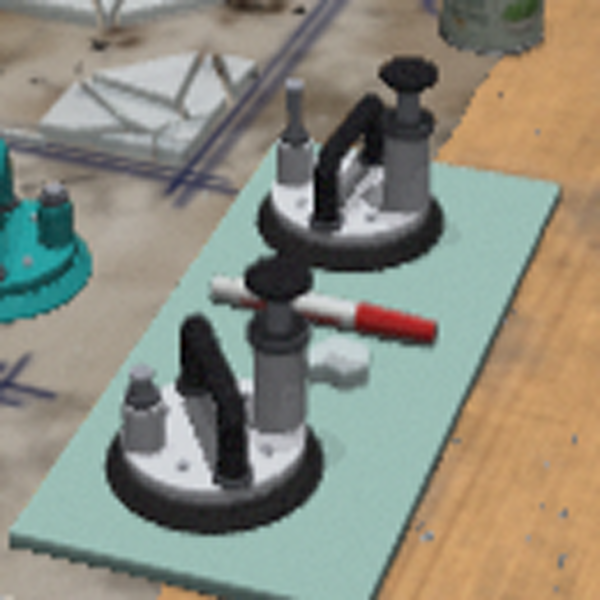

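The left lifter (top crop cap at (140,165); side crop cap at (279,272)) has its pin sunk at side crop (141,372). The right one's pin is tall (294,85). So the left one is the slack lifter; I'll locate its cap.

```bash
cat > h.py <<'E'
import numpy as np,cv2
from rig import vision,readout
from scipy.spatial.transform import Rotation as R
def ray(n,uv):
    p=vision.camera_params(n);M=cv2.Rodrigues(p['rvec'])[0];d=M.T@np.linalg.inv(p['intrinsics'])@[*uv,1]
    return -M.T@p['tvec'],d
def onz(n,uv,z):
    o,d=ray(n,uv);return o+d*(z-o[2])/d[2]
def tool():
    s=readout.get_state();q=s['ee_rot'];return R.from_quat([q[1],q[2],q[3],q[0]]),s['position'],s
def totool(p):
    r,t,_=tool();return r.inv().apply(np.array(p)-t)*1000
E
python3 - <<'E'
from h import *
print('cap',onz('top',(230,231.2),.128),onz('side',(290.5,228.6),.128))
print('pin',onz('top',(219,214.3),.077))
print('centre',onz('top',(226.3,224),.03))
print('set cap',onz('top',(301,228.5),.128),'setpin',onz('top',(299.5,207),.10))
c=onz('top',(230,231.2),.128);r,t,_=tool();print(r.as_matrix().round(3));c[2]=.25;print(totool(c))
E
```

```text
cap [0.50044186 0.13253321 0.128     ] [0.50070705 0.13918446 0.128     ]
pin [0.55814298 0.17323708 0.077     ]
centre [0.5282319  0.15441304 0.03      ]
set cap [ 0.50572777 -0.09192171  0.128     ] setpin [ 0.5765573  -0.09042984  0.1       ]
[[ 0.968  0.251 -0.   ]
 [ 0.251 -0.968  0.002]
 [ 0.    -0.002 -1.   ]]
[ 517.62599624 -577.21676411  -18.44334817]
```

```bash
python3 -m handwheel '[[[40,-44.4,-1],[0,0,0],1],[[40,-44.4,-1],[0,0,0],1],[[40,-44.4,-1],[0,0,0],1],[[40,-44.4,-1],[0,0,0],1],[[40,-44.4,-1],[0,0,0],1],[[40,-44.4,0],[0,0,0],1],[[40,-44.4,0],[0,0,0],1],[[40,-44.4,0],[0,0,0],1],[[40,-44.4,0],[0,0,0],1],[[40,-44.4,0],[0,0,0],1],[[40,-44.4,0],[0,0,0],1],[[40,-44.4,0],[0,0,0],1],[[38,-45,0],[0,0,0],1],[[0,0,0],[0,0,0],1],[[0,0,0],[0,0,0],1]]' 20
python3 - <<'E'
from h import *
cv2.imwrite('pics/w1.png',vision.get_image('wrist'));r,t,s=tool();print(t,s['ee_rot'],totool((.501,.135,.128)))
E
```

```text
clock: 1.98
position: [0.5, 0.1324, 0.2356]
ee_rot: [0.0, 0.992, 0.127, -0.001]
contact_force: [-0.0, 0.1, 0.9]
width: -0.0001
gripper_force: 0.0
[0.49988331 0.13188591 0.2358606 ] [ 3.80204267e-04  9.91982551e-01  1.26371950e-01 -7.77811102e-04] [  2.03858946  -2.79481015 107.85586257]
```

View pics/w1.png

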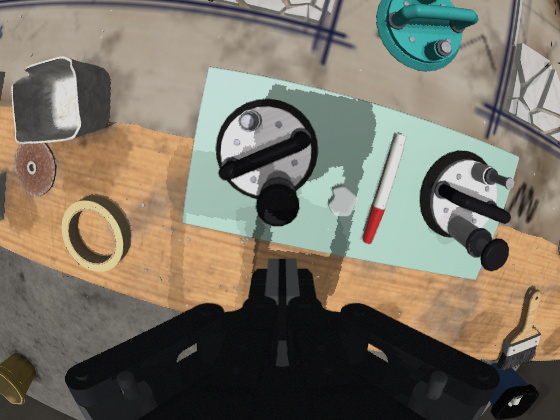

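The wrist view shows the cap at about (278,205) and shut fingertips at (282,265). The left lifter's sunk pin is visible at (250,120). I'll project the cap.

```bash
cat >> h.py <<'E'
def wrist(uv,z):
    p=vision.camera_params('wrist');K=p['intrinsics'];H=p['hand_eye']
    x=(uv[0]-K[0,2])/K[0,0];y=(uv[1]-K[1,2])/K[1,1];a=np.hypot(x,y)
    d=np.array([x/a*np.sin(a),y/a*np.sin(a),np.cos(a)]);r,t,_=tool()
    D=r.apply(H[:3,:3]@d);o=r.apply(H[:3,3])+t
    return o+D*(z-o[2])/D[2]
E
python3 - <<'E'
from h import *
p=wrist((278,205),.128);print(p,totool(p));print(wrist((250,120),.077))
E
```

```text
[0.50315267 0.13582924 0.128     ] [  4.33040952  -3.05784803 107.85195901]
[0.56133884 0.17786556 0.077     ]
```

```bash
python3 -m handwheel '[[[3.5,-3,30],[0,0,0],1],[[0,0,35],[0,0,0],1],[[0,0,30],[0,0,0],1],[[0,0,6],[0,0,0],1],[[0,0,0],[0,0,0],1]]'
python3 -m handwheel '[[[0,0,4],[0,0,0],1],[[0,0,4],[0,0,0],1],[[0,0,4],[0,0,0],1],[[0,0,0],[0,0,0],1],[[0,0,0],[0,0,0],1]]'
```

```text
clock: 2.65
position: [0.5035, 0.1356, 0.1358]
ee_rot: [0.0, 0.992, 0.126, 0.0]
contact_force: [0.2, -0.4, 0.6]
width: -0.0002
gripper_force: 0.0
clock: 3.28
position: [0.504, 0.1365, 0.1238]
ee_rot: [0.0, 0.992, 0.127, 0.001]
contact_force: [0.6, 0.1, 4.1]
width: 0.0001
gripper_force: 2.0
```

```bash
python3 -m handwheel '[[[0,0,4],[0,0,0],1],[[0,0,5],[0,0,0],1],[[0,0,0],[0,0,0],1]]'
python3 -m handwheel '[[[0,0,2],[0,0,0],1],[[0,0,0],[0,0,0],1]]'
python3 -m handwheel '[[[0,0,1],[0,0,0],1],[[0,0,0],[0,0,0],1]]'
```

```text
clock: 3.65
position: [0.504, 0.1365, 0.1146]
ee_rot: [0.0, 0.992, 0.127, 0.001]
contact_force: [-0.3, -0.6, 5.3]
width: 0.0
gripper_force: 3.1
clock: 3.9
position: [0.504, 0.1365, 0.1129]
ee_rot: [0.0, 0.992, 0.127, 0.001]
contact_force: [0.4, -0.9, 7.5]
width: -0.0002
gripper_force: 3.4
clock: 4.15
position: [0.504, 0.1365, 0.1121]
ee_rot: [0.0, 0.992, 0.127, 0.001]
contact_force: [0.2, -0.9, 6.9]
width: -0.0001
gripper_force: 3.6
```

```bash
python3 -m handwheel '[[[0,0,-10],[0,0,0],1],[[0,0,-10],[0,0,0],1],[[0,0,0],[0,0,0],1],[[0,0,7],[0,0,0],1],[[0,0,7],[0,0,0],1],[[0,0,6],[0,0,0],1],[[0,0,0.5],[0,0,0],1],[[0,0,0],[0,0,0],1]]'
python3 -m handwheel '[[[0,0,-10],[0,0,0],1],[[0,0,-10.5],[0,0,0],1],[[0,0,0],[0,0,0],1],[[0,0,7],[0,0,0],1],[[0,0,7],[0,0,0],1],[[0,0,6],[0,0,0],1],[[0,0,0.5],[0,0,0],1],[[0,0,0],[0,0,0],1]]'
python3 -m handwheel '[[[0,0,-10],[0,0,0],1],[[0,0,-10.5],[0,0,0],1],[[0,0,0],[0,0,0],1],[[0,0,7],[0,0,0],1],[[0,0,7],[0,0,0],1],[[0,0,6],[0,0,0],1],[[0,0,0.5],[0,0,0],1],[[0,0,0],[0,0,0],1]]'
```

```text
clock: 5.15
position: [0.5033, 0.1366, 0.1119]
ee_rot: [-0.0, 0.992, 0.127, 0.0]
contact_force: [-2.5, -0.0, 15.3]
width: 0.0
gripper_force: 7.3
clock: 6.15
position: [0.5034, 0.1365, 0.1119]
ee_rot: [0.0, 0.992, 0.127, 0.0]
contact_force: [-2.7, -1.4, 15.5]
width: -0.0003
gripper_force: 7.4
clock: 7.15
position: [0.5034, 0.1365, 0.1119]
ee_rot: [0.0, 0.992, 0.127, 0.0]
contact_force: [-2.7, -0.5, 14.9]
width: 0.0
gripper_force: 7.4
```

```bash
python3 -m handwheel '[[[0,0,-10],[0,0,0],1],[[0,0,-10.5],[0,0,0],1],[[0,0,0],[0,0,0],1],[[0,0,7],[0,0,0],1],[[0,0,7],[0,0,0],1],[[0,0,6],[0,0,0],1],[[0,0,0.5],[0,0,0],1],[[0,0,0],[0,0,0],1]]'
python3 -m handwheel '[[[0,0,-10],[0,0,0],1],[[0,0,-10.5],[0,0,0],1],[[0,0,0],[0,0,0],1],[[0,0,7],[0,0,0],1],[[0,0,7],[0,0,0],1],[[0,0,6],[0,0,0],1],[[0,0,0.5],[0,0,0],1],[[0,0,0],[0,0,0],1]]'
python3 -m handwheel '[[[0,0,-10],[0,0,0],1],[[0,0,-15],[0,0,0],1],[[0,0,-40],[0,0,0],1],[[0,0,-40],[0,0,0],1],[[0,0,0],[0,0,0],1],[[0,0,0],[0,0,0],1]]'
python3 - <<'E'
from h import *
s=cv2.resize(vision.get_image('side')[170:300,230:360],(600,600),interpolation=2);cv2.imwrite('pics/s2.png',s)
cv2.imwrite('pics/w2.png',vision.get_image('wrist'))
E
```

```text
clock: 8.15
position: [0.5034, 0.1365, 0.1119]
ee_rot: [0.0, 0.992, 0.127, 0.0]
contact_force: [-2.1, -1.0, 14.8]
width: 0.0001
gripper_force: 7.4
clock: 9.15
position: [0.5034, 0.1365, 0.1119]
ee_rot: [0.0, 0.992, 0.127, 0.0]
contact_force: [-2.6, 0.4, 14.9]
width: 0.0001
gripper_force: 7.4
clock: 9.9
position: [0.5023, 0.1364, 0.2148]
ee_rot: [0.0, 0.992, 0.127, -0.001]
contact_force: [0.2, 0.3, -0.3]
width: -0.0002
gripper_force: 0.0
```

View pics/s2.png

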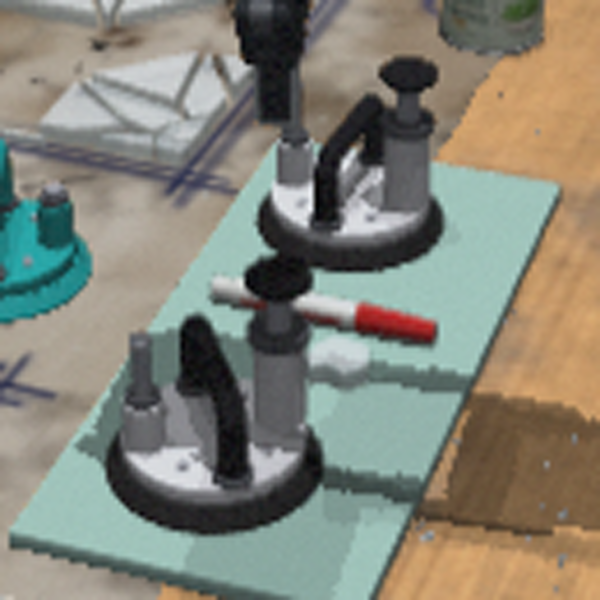

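View pics/w2.png

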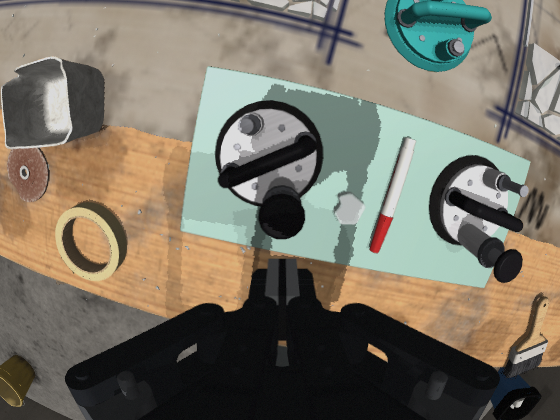

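The side crop shows the slack pin now tall (tip ~(140,335), turret top ~(143,402)), with the plunger up and nothing else moved. I'll check the height by projection.

```bash
python3 - <<'E'
from h import *
p=vision.camera_params('side')
for n,(x,y) in {'low':(.561,.1765),'set':(.578,-.0904)}.items():
    for z in (.067,.0715,.0815,.0945,.1015):
        u=cv2.projectPoints(np.array([[x,y,z]]),p['rvec'],p['tvec'],p['intrinsics'],None)[0].ravel()
        print(n,z,((u-[230,170])*600/130).round(0))
E
```

```text
low 0.067 [145. 384.]
low 0.0715 [144. 377.]
low 0.0815 [143. 361.]
low 0.0945 [143. 340.]
low 0.1015 [142. 329.]
set 0.067 [298. 132.]
set 0.0715 [298. 125.]
set 0.0815 [298. 111.]
set 0.0945 [298.  92.]
set 0.1015 [298.  82.]
```

```bash
python3 -m handwheel '[[[0,0,40],[0,0,0],1],[[0,0,40],[0,0,0],1],[[0,0,3],[0,0,0],1],[[0,0,7],[0,0,0],1],[[0,0,7],[0,0,0],1],[[0,0,5.5],[0,0,0],1],[[0,0,0.5],[0,0,0],1],[[0,0,0],[0,0,0],1]]'
python3 -m handwheel '[[[0,0,-10],[0,0,0],1],[[0,0,-10.5],[0,0,0],1],[[0,0,0],[0,0,0],1],[[0,0,7],[0,0,0],1],[[0,0,7],[0,0,0],1],[[0,0,6],[0,0,0],1],[[0,0,0.5],[0,0,0],1],[[0,0,0],[0,0,0],1]]'
python3 -m handwheel '[[[0,0,-10],[0,0,0],1],[[0,0,-15],[0,0,0],1],[[0,0,-40],[0,0,0],1],[[0,0,-40],[0,0,0],1],[[0,0,0],[0,0,0],1],[[0,0,0],[0,0,0],1]]'
python3 - <<'E'
from h import *
s=cv2.resize(vision.get_image('side')[170:300,230:360],(600,600),interpolation=2);cv2.imwrite('pics/s3.png',s)
d=cv2.absdiff(s,cv2.imread('pics/s2.png')).max(2)
print('pin',d[310:420,115:170].max(),'lifter',d[310:535,100:330].max(),'cap',d[245:340,240:320].max())
print(np.abs(d[200:600]).max())
E
```

```text
clock: 11.0
position: [0.5035, 0.1365, 0.1148]
ee_rot: [0.0, 0.992, 0.127, 0.001]
contact_force: [-3.1, -0.7, 7.1]
width: 0.0001
gripper_force: 3.6
clock: 12.0
position: [0.5042, 0.1366, 0.113]
ee_rot: [0.0, 0.992, 0.127, 0.001]
contact_force: [-0.1, 0.0, 7.6]
width: -0.0002
gripper_force: 3.8
clock: 12.75
position: [0.5022, 0.1364, 0.2171]
ee_rot: [0.0, 0.992, 0.127, -0.001]
contact_force: [-0.7, -0.5, 0.2]
width: 0.0
gripper_force: 0.0
pin 8 lifter 21 cap 17
60
```

View pics/s3.png

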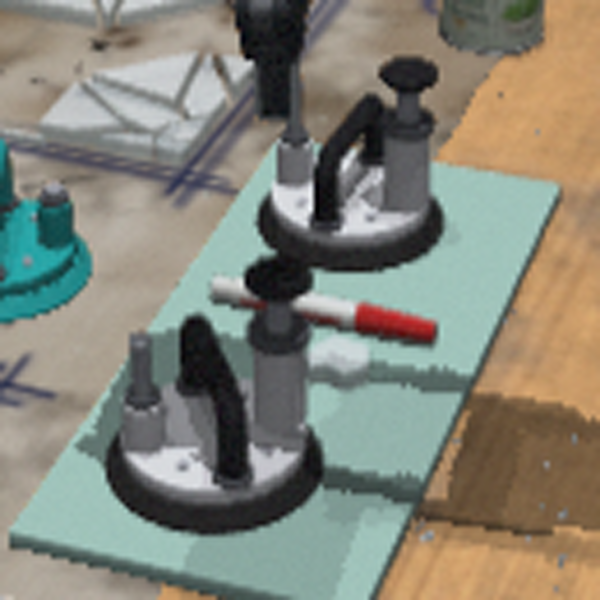

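The pin region didn't change after two more near-full strokes, so the pin is at its stop. The plunger is up, both lifters and the pen and glass piece are where they were, and the tool is clear.

```bash
python3 -c "
from rig import manip;print(manip.sign_off())"
```

```text
the job is handed in; nothing more can be done
None
```

I pumped the slack lifter (the left one) until its pin was fully out, left its plunger up with the other lifter and loose items untouched as far as the pictures show, and handed the job in at about 13 s; no verdict was returned.

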